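# Pump up the mortar air meter

### The arm

A 7-joint arm with a two-finger parallel gripper is mounted at the origin on the work surface. World frame = base frame: x ahead of the robot, y to its left, z up, the work surface at z = 0. Lengths are in m, angles in rad, forces in N, time in s.
With the tool pointing down it reaches from about 0.35 to 0.9 m from the base axis. Payload 7.2 kg.
Tool frame: the origin (TCP) lies on the centre line of the jaws, within the pads' length; the fingertips stand 25 mm ahead of it and the grasp point (between the pads) lies 6 mm ahead of it; z points along the fingers, x is the direction in which the jaws open and shut, and the axes are right-handed (so a half turn about z gives the same grasp; the last joint's range is limited). The gripper opens to 88 mm and grips with 3 to 60 N. Pads are 20 mm wide; open, the fingers measure 115 mm over their backs; the gripper's body (75 mm by 178 mm) begins 61 mm behind the grasp point.
Start: joints at [1.141, 0.411, -0.013, 1.596, 0.006, 1.134, -0.082], TCP at [0.221, -0.585, 0.248] pointing down, gripper open.
Joint ranges: [-2.95, 2.95], [-0.29, 1.99], [-1.47, 1.44], [0.14, 2.54], [-1.03, 4.17], [0.13, 1.85], [-2.86, 2.86]. Speed limits (rad/s): [2.39, 2.39, 3.01, 3.01, 3.14, 3.14, 3.14].

### API

Orientations are given as a unit quaternion [w, x, y, z].
In Python, from rig import arm gives the robot as it stands.
- The arm moves only by the tool arm_command, never from a script. Its argument "commands" is a list that holds one entry, the list of rows, each a list of 7 numbers: the turn, a rotation vector about the tool's x, y, z in degrees, then the shift along the tool's x, y, z in cm, then the opening, from -1 (shut) to 1 (fully open). A call has 1 to 10 rows; each row is the pose to reach, as a shift and turn from the pose commanded when the call began, along the tool's axes at that moment; what a row does not reach only later rows make up. A row lasts 1/10 s, in which the tool goes at most 50 mm and 8.59 degrees, less where a joint would pass 70% of its speed; a pose out of reach is approached as far as the arm can. A call with a gripper value outside its range is refused whole. The fingers move at their own pace and stop on an object; "squeeze" is the grip in N (left out, the last holds). Time passes only in rows, so rows that repeat a pose let the fingers close. It gives the time, the measured TCP pose, the force and the opening at its end, in the units of the state.
- arm.state(): the state, without advancing time (a new reading comes with each control period).
- arm.capture(name): name is "scene" or "top"; returns the picture (400x640x3 uint8, red, green, blue); there is no depth.
- arm.calibration(name): a dict with "fov_y" (degrees; the focal length in pixels is half the picture's height over the tangent of half this angle, whatever the lens; pixels are square), "cx", "cy" (the principal point, pixels), "R" (3x3) and "t" (3): a world point X has camera coordinates R X + t. Camera axes: x right, y down, z forward; pixel columns grow to the right and rows downward; lengths in m; the calibration is good to about 2 mm. A picture is of the moment at which its call begins. calibration takes no time and is no camera call.
- arm.hand_in(): hands the job in, once; it reports no verdict.
The state is a dict: "time": time; "qpos": joint angles; "qvel": joint speeds; "joint_torque": joint torques, N m; "tcp_pos": TCP position; "tcp_rot": TCP orientation; "wrist_force": force on the tool from outside, world axes, zero at the start; "torque": the same for the moment, N m; "width": opening from 0.0 (shut) to 1.0 (fully open).
Only numpy, scipy, OpenCV 4.12 (cv2) and the standard library are available. Lean on these libraries where they do the work, as an engineer would, in place of code of your own. Each camera call takes 0.05 s, during which the arm holds its last target.

### The job

Pump up the air meter: with the fingertips, press its pump knob all the way down and let it spring back up, again and again, until the indicator pin beside it stands fully out of the lid. Finish with the knob released and up. Do not pull the knob up, do not touch the pin itself, do not press the small bleed button, and leave everything else on the bench where it is.

Things in the scene. Friction and masses are not known exactly. Their poses are not given: they have to be found in the camera images.
- air_meter: mortar air meter, fixed to the bench: pale metal pot, clamped grey lid 156 mm across, top 145 mm high; origin under its centre, z up. In its frame (mm): pump axis x 0, y 34; indicator pin x 36, y -14; bleed button x -40, y 18; dial gauge (60 across, top 195 high) x -28, y -30. Its x axis points away from the robot at yaw 0; yaw varies by 1 rad either way
- plunger_top (a point): centre of the top face of the pump's black mushroom knob, 38 mm diameter and 14 mm thick, on a 12 mm steel rod above a 28 mm steel barrel; the tallest thing on the meter, 240 mm above the bench at rest. Press it straight down from above
- plunger (a joint): travel of the pump plunger (m): 0 at rest (up, give or take 1.5 mm), positive down, 0.025 fully down. A spring (320 N/m, about 10 N fully down) brings it back up by itself in about 0.2 s. It has 12 mm of play upwards against the same spring, not to be used
- pin: the indicator pin: a steel pin 8 mm diameter with a 12 mm button head, standing in a dark collar on the lid; it moves vertically. Origin: on the pin's axis at bench height when the pin is in, 161.5 mm below its head's top
- pin_top (a point): centre of the top of the indicator pin's head; 161.5 mm above the bench when in, about 191 mm when fully out
- pin_out (a joint): how far the indicator pin is out (m): 0 in, 0.0295 to 0.030 fully out; starts between 0 and 0.010. Each full press and release of the pump lifts it by 6 mm (the first by 1 to 8 mm), during the press, and it stays there: three to six full strokes bring it out. Short strokes never bring it fully out
- bleed_top (a point): centre of the top of the small steel bleed button (12 mm diameter) on the lid, 165 mm above the bench: not to be pressed
- bleed (a joint): travel of the bleed button (m): 0 up, 0.005 pressed in
- cube: concrete test cube, 50 mm, bystander standing close to the air meter; origin under its centre
- core: upright concrete cylinder, 50 mm diameter, 100 mm tall, bystander standing close to the air meter; origin under its centre
- capped_mould: loose black cylinder mould (80 mm diameter) covered by a 100 mm square glass plate, 157 mm tall over all, bystander on the robot's left; origin under its centre
- mallet: mallet with a wooden handle, about 270 mm long, lying flat, bystander on the robot's left
- glass_plate: loose square glass plate 100 x 100 x 6 mm lying flat, bystander on the robot's right; origin under its centre
- empty_mould: open black mould like a beaker, 66 mm diameter, 110 mm tall, bystander on the robot's right; origin under its centre
- brush: hand brush, about 200 mm long, lying flat, bystander on the robot's right

How it is judged:
By the outcome, as a careful person would: the job done as asked, in the order asked, and still so for the second after the job is handed in, with the robot touching nothing.
It also fails if it takes over 48 s, if anything falls off the work surface, if the arm or the gripper's body presses on something with over 40 N, if the wrist force passes 120 N, or if a joint passes its speed limit or range.

## Working session

There is one attempt and no reset: what is moved stays moved. The work goes in short steps, Python scripts to look and compute and a tool call to move; the robot and the scene stay as the last step left them, time stands still between calls to the robot, and variables do not carry over. Pictures are saved under pics/ and viewed, and the job is handed in when it is done.

Besides the shell and the picture viewer there is one more tool, called after "Emit:" by a JSON object that holds its "op" and its "data". arm_command: Moves the arm, as the interface text tells. Its arguments: {"type":"object","properties":{"commands":{"type":"array"},"squeeze":{"type":"number"}},"required":["commands"]}

```bash
ls; mkdir -p pics; python3 - <<'E'
from rig import arm
import cv2
for n in ("scene","top"):
    im=arm.capture(n); cv2.imwrite(f"pics/{n}0.png",im[:,:,::-1])
    print(n,arm.calibration(n))
s=arm.state();print(s['time'],s['tcp_pos'],s['tcp_rot'],s['width'],s['wrist_force'])
E
```

```text
pics
scene {'fov_y': 55.088253955845616, 'cx': 315.05631867262923, 'cy': 195.61162667824627, 'R': array([[ 5.93554500e-01,  8.04793766e-01, -2.24527736e-04],
       [ 5.69569213e-01, -4.20267881e-01, -7.06375127e-01],
       [-5.68580660e-01,  4.19144251e-01, -7.07837643e-01]]), 't': array([-0.29311882, -0.17630521,  1.72200429])}
top {'fov_y': 56.94208642865101, 'cx': 324.3999206952154, 'cy': 200.84453774182478, 'R': array([[ 0.02704226, -0.99946914,  0.01817038],
       [-0.99318648, -0.0289246 , -0.11288925],
       [ 0.11335489, -0.0149938 , -0.99344142]]), 't': array([-0.02173274,  0.53003033,  1.07981684])}
0.1 [ 0.22101552 -0.58418116  0.24690328] [-3.58950694e-04  8.22774773e-01 -5.68367109e-01 -6.11075744e-04] 1.0004112408818098 [-0.23255939  0.25987584  0.4933075 ]
```

View pics/scene0.png

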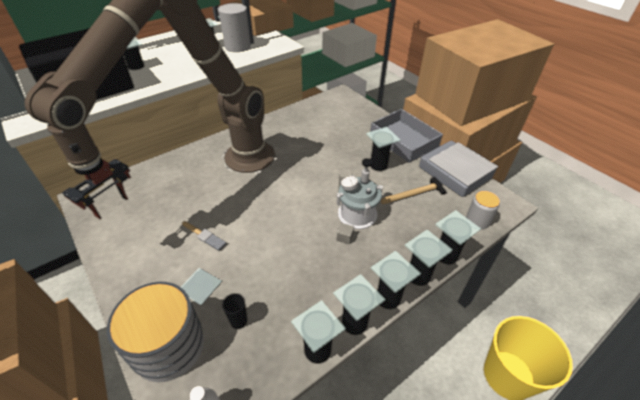

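View pics/top0.png

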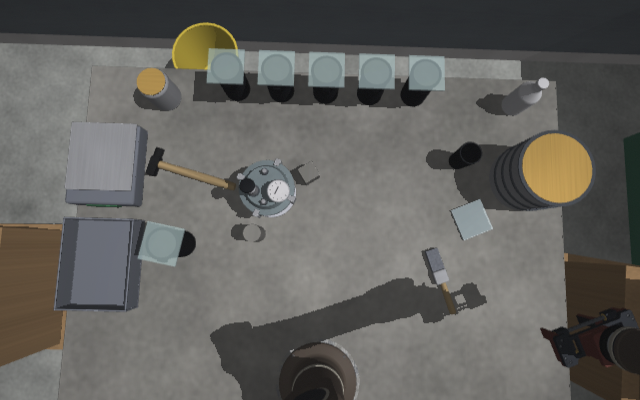

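```bash
python3 - <<'E'
import cv2
a=cv2.imread("pics/top0.png")[140:260,200:340]
cv2.imwrite("pics/topc.png",cv2.resize(a,None,fx=5,fy=5,interpolation=cv2.INTER_CUBIC))
a=cv2.imread("pics/scene0.png")[150:250,310:450]
cv2.imwrite("pics/scenec.png",cv2.resize(a,None,fx=5,fy=5,interpolation=cv2.INTER_CUBIC))
E
```

```text
(no output)
```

View pics/topc.png

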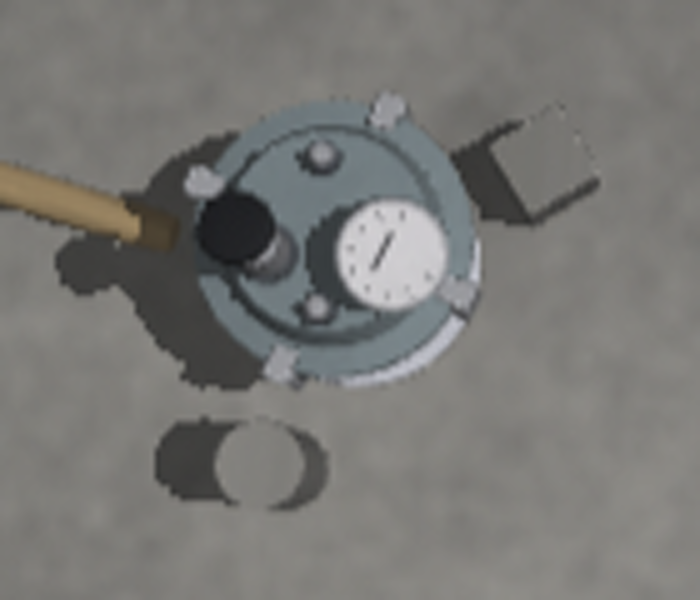

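View pics/scenec.png

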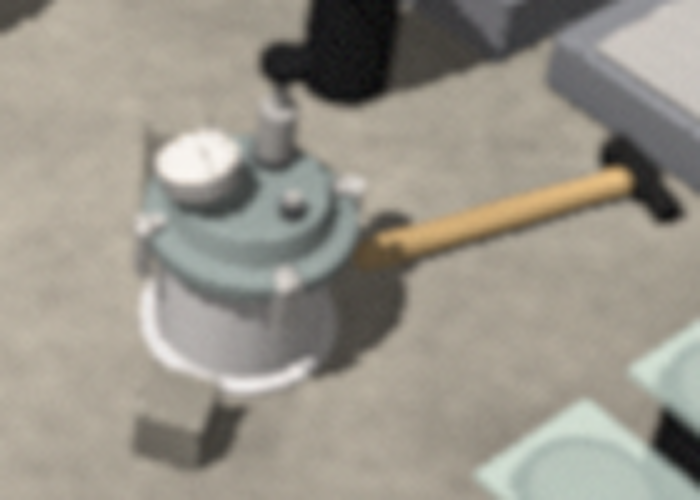

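```bash
cat > h.py <<'E'
import numpy as np
from rig import arm
def cam(n):
    c=arm.calibration(n); f=200/np.tan(np.radians(c['fov_y']/2)); return c,f
def proj(n,X):
    c,f=cam(n); p=np.array(c['R'])@X+c['t']; return np.array([c['cx']+f*p[0]/p[2],c['cy']+f*p[1]/p[2]])
def back(n,uv,z):
    c,f=cam(n); R=np.array(c['R']); o=-R.T@c['t']; d=R.T@np.array([(uv[0]-c['cx'])/f,(uv[1]-c['cy'])/f,1]); return o+d*(z-o[2])/d[2]
def crop(n,box,s,name):
    import cv2
    im=arm.capture(n)[:,:,::-1]; x0,y0,x1,y1=box
    cv2.imwrite(name,cv2.resize(im[y0:y1,x0:x1],None,fx=s,fy=s,interpolation=cv2.INTER_CUBIC))
E
python3 - <<'E'
from h import *
from scipy.optimize import least_squares
o=np.array
def T(u,v): return o([200+u/5-.4,140+v/5-.4])
def S(u,v): return o([310+u/5-.4,150+v/5-.4])
pts=[("top",T(238,229),(0,.034,.240)),("top",T(391,254),(-.028,-.030,.195)),("top",T(318,306),(-.040,.018,.165)),("top",T(323,154),(.036,-.014,.165)),
("scene",S(286,62),(0,.034,.234)),("scene",S(200,156),(-.028,-.030,.195))]
for n,p,m in pts: print(n,p,back(n,p,m[2]))
def w(q,m):
    c,s=np.cos(q[2]),np.sin(q[2]); return o([q[0]+c*m[0]-s*m[1],q[1]+s*m[0]+c*m[1],m[2]])
f=lambda q: np.concatenate([proj(n,w(q,m))-p for n,p,m in pts])
r=least_squares(f,[.55,.1,0]); print(r.x,r.fun.round(1))
for k,m in dict(knob=(0,.034,.24),pin=(.036,-.014,.1615),bleed=(-.04,.018,.165),dial=(-.028,-.03,.195)).items(): print(k,w(r.x,m))
print(back("top",T(260,462),.1),back("top",T(545,150),.05))
s=arm.state();q=s['tcp_rot'];from scipy.spatial.transform import Rotation as R
print(R.from_quat([q[1],q[2],q[3],q[0]]).as_matrix().round(4), s['tcp_pos'])
E
```

```text
top [247.2 185.4] [0.53891696 0.18563204 0.24      ]
top [277.8 190.4] [0.53507788 0.11574986 0.195     ]
top [263.2 200.8] [0.51047657 0.15635413 0.165     ]
top [264.2 170.4] [0.59183391 0.15742352 0.165     ]
scene [366.8 162. ] [0.53642795 0.19194948 0.234     ]
scene [349.6 180.8] [0.54376982 0.11112931 0.195     ]
[0.55246627 0.15507721 0.399009  ] [-0.3 -0.1 -0.3 -1.3  0.1  0.7  0.5  0.3 -0.7  1.   0.2 -1.5]
knob [0.53925709 0.18640639 0.24      ]
pin [0.59107742 0.15616315 0.1615    ]
bleed [0.50861532 0.15612303 0.165     ]
dial [0.53832093 0.11655566 0.195     ]
[0.42935073 0.19437284 0.1       ] [0.62054562 0.04309854 0.05      ]
[[ 3.539e-01 -9.353e-01 -6.000e-04]
 [-9.353e-01 -3.539e-01  1.300e-03]
 [-1.400e-03  1.000e-04 -1.000e+00]] [ 0.22101552 -0.58418116  0.24690328]
```

Emit:
{"op": "arm_command", "data": {"commands": [[[0,0,0,0,0,-4,-1],[0,0,0,0,0,-8,-1],[0,0,0,-3,-3,-10,-1],[0,0,0,-6,-6,-10,-1],[0,0,0,-9,-9,-10,-1],[0,0,0,-12,-12,-10,-1],[0,0,0,-15,-15,-10,-1],[0,0,0,-18,-18,-10,-1],[0,0,0,-21,-21,-10,-1],[0,0,0,-24,-24,-10,-1]]], "squeeze": 20}}

```text
time: 1.1
tcp_pos: [0.3609, -0.2734, 0.3475]
tcp_rot: [0.0, 0.823, -0.568, -0.0]
wrist_force: [0.9, -0.2, 0.8]
width: 0.129
```

Emit:
{"op": "arm_command", "data": {"commands": [[[0,0,0,-3,-3,0,-1],[0,0,0,-6,-6,0,-1],[0,0,0,-9.5,-9,0,-1],[0,0,0,-13,-12,0,-1],[0,0,0,-17,-15,0,-1],[0,0,0,-20,-18,0,-1],[0,0,0,-23,-21,0,-1],[0,0,0,-27,-24,0,-1],[0,0,0,-30,-27,0,-1],[0,0,0,-33,-30,0,-1]]]}}

```text
time: 2.1
tcp_pos: [0.5247, 0.1414, 0.3475]
tcp_rot: [0.0, 0.823, -0.568, -0.0]
wrist_force: [0.8, -0.4, 0.1]
width: 0.004
```

Emit:
{"op": "arm_command", "data": {"commands": [[[0,0,0,-2,-1.5,0,-1],[0,0,0,-3.8,-3,0,-1],[0,0,0,-3.8,-3,2,-1],[0,0,0,-3.8,-3,4,-1],[0,0,0,-3.8,-3,4,-1],[0,0,0,-3.8,-3,4,-1]]]}}

```text
time: 2.7
tcp_pos: [0.539, 0.1857, 0.3076]
tcp_rot: [0.0, 0.823, -0.568, -0.0]
wrist_force: [0.1, -0.4, 0.5]
width: 0.008
```

```bash
python3 - <<'E'
from h import *
crop("top",(200,130,340,250),5,"pics/t1.png"); crop("scene",(300,90,440,210),5,"pics/s1.png")
s=arm.state();p=s['tcp_pos'];print(p,s['wrist_force'],s['width'],s['qpos'])
tip=p-np.array([0,0,.025]);print(proj("top",tip),proj("scene",tip))
E
```

```text
[0.53948882 0.18589821 0.30868174] [ 0.33776757 -0.03456486 -0.64496631] 0.007162785784158101 [ 0.078076    0.3411395  -0.64490811  1.61638404  0.21352725  1.25434519
 -1.81505518]
[243.52736861 182.24689133] [367.46994876 151.83299153]
```

View pics/t1.png

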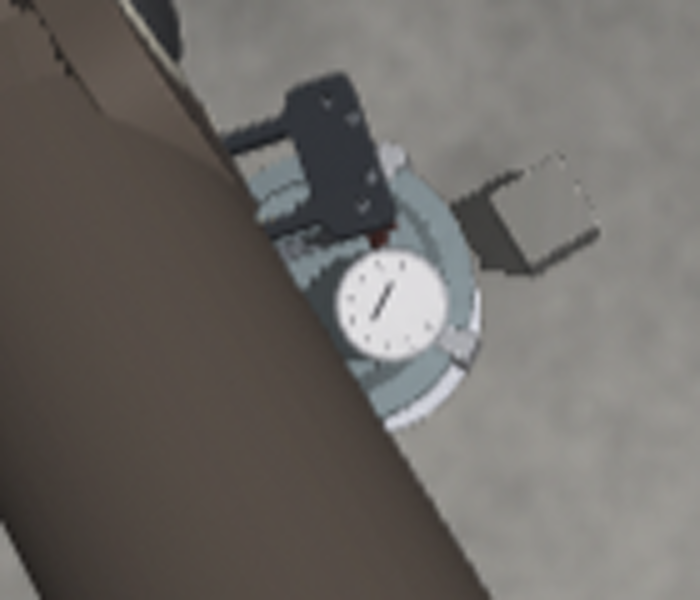

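View pics/s1.png

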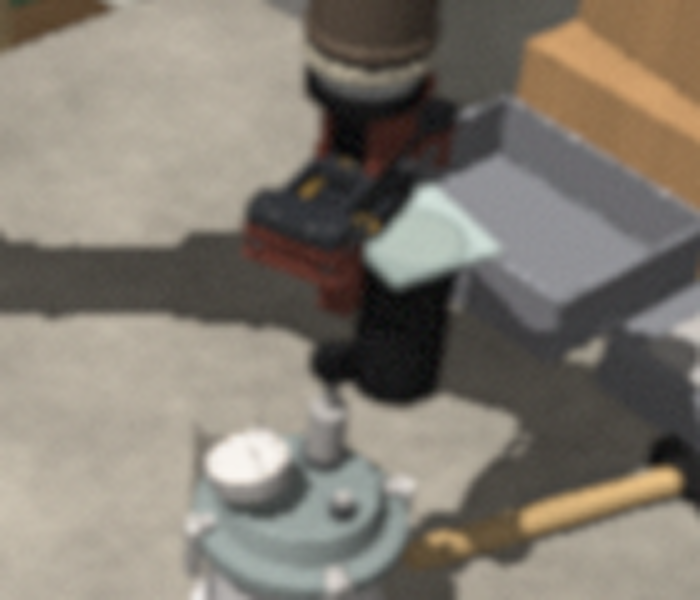

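Emit:
{"op": "arm_command", "data": {"commands": [[[0,0,0,0,0,2,-1],[0,0,0,0,0,3.5,-1],[0,0,0,0,0,4.5,-1],[0,0,0,0,0,5.2,-1],[0,0,0,0,0,5.8,-1],[0,0,0,0,0,6.3,-1],[0,0,0,0,0,6.3,-1]]]}}

```text
time: 3.5
tcp_pos: [0.5393, 0.1857, 0.2453]
tcp_rot: [-0.0, 0.823, -0.568, 0.0]
wrist_force: [-2.0, -1.9, 6.9]
width: 0.006
```

Emit:
{"op": "arm_command", "data": {"commands": [[[0,0,0,0,0,0.3,-1],[0,0,0,0,0,0.5,-1],[0,0,0,0,0,0.6,-1],[0,0,0,0,0,0.6,-1]]]}}

```text
time: 3.9
tcp_pos: [0.5394, 0.1857, 0.2404]
tcp_rot: [-0.0, 0.823, -0.569, 0.001]
wrist_force: [-3.7, -2.6, 9.7]
width: 0.003
```

Emit:
{"op": "arm_command", "data": {"commands": [[[0,0,0,0,0,0.2,-1],[0,0,0,0,0,0.3,-1],[0,0,0,0,0,0.3,-1]]]}}

```text
time: 4.2
tcp_pos: [0.5395, 0.1858, 0.2401]
tcp_rot: [-0.0, 0.823, -0.569, 0.002]
wrist_force: [-11.4, -6.9, 30.8]
width: 0.005
```

Emit:
{"op": "arm_command", "data": {"commands": [[[0,0,0,0,0,-2,-1],[0,0,0,0,0,-4,-1],[0,0,0,0,0,-4,-1],[0,0,0,0,0,-4,-1],[0,0,0,0,0,-4,-1]]]}}

```text
time: 4.7
tcp_pos: [0.5388, 0.1856, 0.2747]
tcp_rot: [0.0, 0.823, -0.568, -0.0]
wrist_force: [-0.0, -0.6, 0.6]
width: 0.004
```

```bash
python3 - <<'E'
from h import *
crop("scene",(330,140,400,210),8,"pics/s2.png")
s=arm.state();print(s['time'],s['tcp_pos'],s['wrist_force'])
for z in (0.1615,.1675,.1735,.1795,.191):
  print(z,(proj("scene",np.array([.591,.1562,z]))-[330,140])*8)
E
```

```text
4.75 [0.5387254  0.18559547 0.27458702] [-0.04556927  0.27795043 -0.2213395 ]
0.1615 [301.10154209 400.34822475]
0.1675 [302.43878321 390.45139681]
0.1735 [303.78457341 380.49129772]
0.1795 [305.13899493 370.46731879]
0.191 [307.75940017 351.07388303]
```

View pics/s2.png

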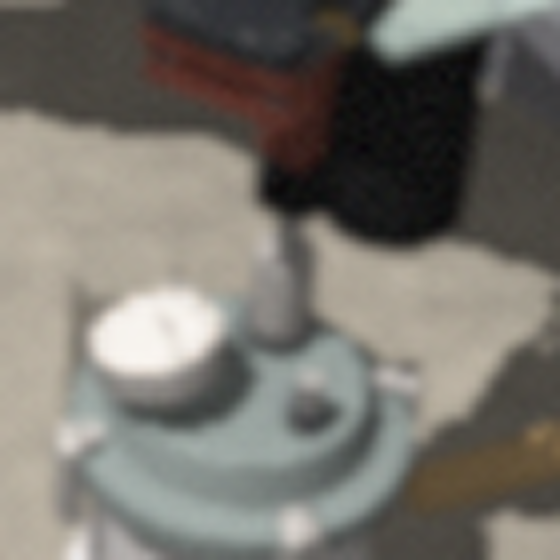

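Emit:
{"op": "arm_command", "data": {"commands": [[[0,0,0,0,0,1.5,-1],[0,0,0,0,0,2.7,-1],[0,0,0,0,0,3.6,-1],[0,0,0,0,0,4,-1],[0,0,0,0,0,4,-1],[0,0,0,0,0,4,-1]]]}}

```text
time: 5.35
tcp_pos: [0.54, 0.1865, 0.2399]
tcp_rot: [-0.001, 0.823, -0.568, 0.002]
wrist_force: [-10.4, -6.4, 41.9]
width: 0.006
```

Emit:
{"op": "arm_command", "data": {"commands": [[[0,0,0,0,0,-2,-1],[0,0,0,0,0,-4,-1],[0,0,0,0,0,-4,-1],[0,0,0,0,0,-4,-1],[0,0,0,0,0,-4,-1]]]}}

```text
time: 5.85
tcp_pos: [0.5384, 0.1854, 0.2737]
tcp_rot: [0.001, 0.823, -0.568, -0.001]
wrist_force: [0.9, 0.2, -0.4]
width: 0.006
```

Emit:
{"op": "arm_command", "data": {"commands": [[[0,0,0,0,0,1.5,-1],[0,0,0,0,0,2.7,-1],[0,0,0,0,0,3.6,-1],[0,0,0,0,0,4,-1],[0,0,0,0,0,4,-1],[0,0,0,0,0,4,-1]]]}}

```text
time: 6.45
tcp_pos: [0.5398, 0.1864, 0.2399]
tcp_rot: [-0.001, 0.823, -0.568, 0.002]
wrist_force: [-10.8, -6.5, 43.0]
width: -0.003
```

Emit:
{"op": "arm_command", "data": {"commands": [[[0,0,0,0,0,-2,-1],[0,0,0,0,0,-4,-1],[0,0,0,0,0,-4,-1],[0,0,0,0,0,-4,-1],[0,0,0,0,0,-4,-1]]]}}

```text
time: 6.95
tcp_pos: [0.5384, 0.1854, 0.2736]
tcp_rot: [0.001, 0.823, -0.568, -0.001]
wrist_force: [-1.1, -0.7, 0.1]
width: 0.009
```

```bash
python3 - <<'E'
from h import *
crop("scene",(330,140,400,210),8,"pics/s3.png")
s=arm.state();print(s['time'],s['tcp_pos'],s['wrist_force'])
E
```

```text
7.0 [0.53846448 0.18547065 0.2738249 ] [-0.28665607 -0.42106371 -0.12549207]
```

View pics/s3.png

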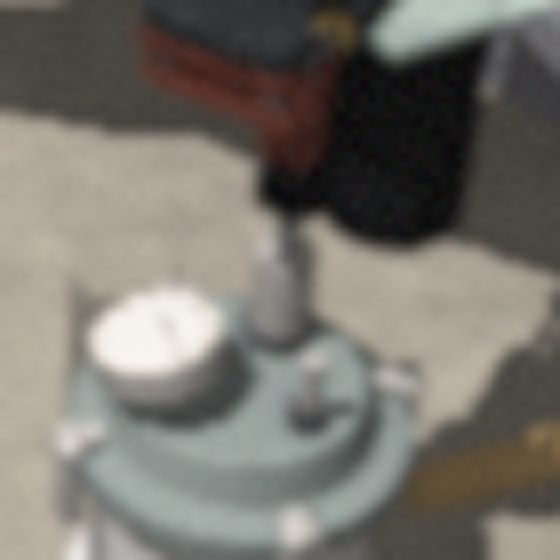

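Emit:
{"op": "arm_command", "data": {"commands": [[[0,0,0,0,0,1.5,-1],[0,0,0,0,0,2.7,-1],[0,0,0,0,0,3.6,-1],[0,0,0,0,0,4,-1],[0,0,0,0,0,4,-1],[0,0,0,0,0,4,-1]]]}}

```text
time: 7.6
tcp_pos: [0.5399, 0.1864, 0.24]
tcp_rot: [-0.001, 0.823, -0.568, 0.002]
wrist_force: [-11.0, -6.6, 41.6]
width: 0.001
```

Emit:
{"op": "arm_command", "data": {"commands": [[[0,0,0,0,0,-2,-1],[0,0,0,0,0,-4,-1],[0,0,0,0,0,-4,-1],[0,0,0,0,0,-4,-1],[0,0,0,0,0,-4,-1]]]}}

```text
time: 8.1
tcp_pos: [0.5384, 0.1854, 0.2737]
tcp_rot: [0.001, 0.823, -0.568, -0.001]
wrist_force: [-0.1, 0.4, 0.3]
width: 0.005
```

```bash
python3 - <<'E'
from h import *
crop("scene",(330,140,400,210),8,"pics/s4.png")
s=arm.state();print(s['time'],s['tcp_pos'],s['wrist_force'])
import cv2
for i in (2,3,4):
    a=cv2.imread(f"pics/s{i}.png",0)[330:420:4,313]; print(a)
E
```

```text
8.15 [0.53849803 0.18545178 0.27387327] [-0.22788968  0.12893467  0.76024556]
[ 75  85  98 117 129 144 151 158 160 168 174 179 179 171 159 138 121 105
 101  94  90  81  71]
[ 73  83  97 121 141 163 174 183 182 170 155 137 129 124 125 123 120 115
 111 103  95  82  72]
[ 82 102 123 148 162 170 168 160 150 140 135 130 128 126 125 123 121 117
 112 103  95  82  72]
```

View pics/s4.png

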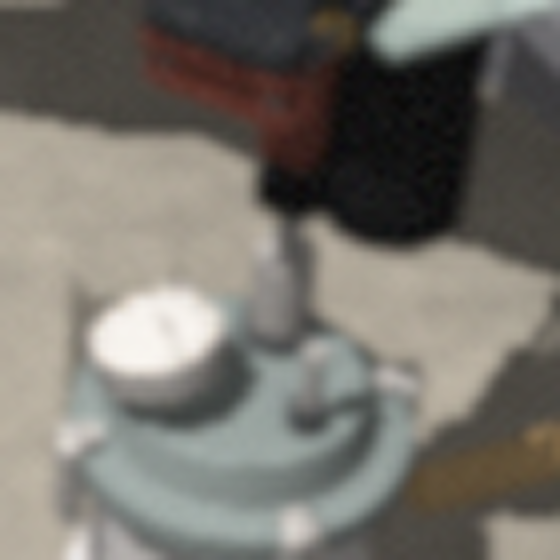

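Emit:
{"op": "arm_command", "data": {"commands": [[[0,0,0,0,0,1.5,-1],[0,0,0,0,0,2.7,-1],[0,0,0,0,0,3.6,-1],[0,0,0,0,0,4,-1],[0,0,0,0,0,4,-1],[0,0,0,0,0,4,-1]]]}}

```text
time: 8.75
tcp_pos: [0.5399, 0.1864, 0.24]
tcp_rot: [-0.001, 0.823, -0.568, 0.002]
wrist_force: [-10.9, -6.9, 41.7]
width: 0.006
```

Emit:
{"op": "arm_command", "data": {"commands": [[[0,0,0,0,0,-2,-1],[0,0,0,0,0,-4,-1],[0,0,0,0,0,-4,-1],[0,0,0,0,0,-4,-1],[0,0,0,0,0,-4,-1]]]}}

```text
time: 9.25
tcp_pos: [0.5384, 0.1854, 0.2737]
tcp_rot: [0.001, 0.823, -0.568, -0.001]
wrist_force: [-0.0, 0.7, 0.1]
width: 0.002
```

```bash
python3 - <<'E'
from h import *
crop("scene",(330,140,400,210),8,"pics/s5.png")
s=arm.state();print(s['time'],s['tcp_pos'],s['wrist_force'])
import cv2
for i in (4,5):
    a=cv2.imread(f"pics/s{i}.png",0)[330:420:4,313]; print(a)
E
```

```text
9.3 [0.53846985 0.18539838 0.27386624] [-0.17699129  0.0044668  -0.13822905]
[ 82 102 123 148 162 170 168 160 150 140 135 130 128 126 125 123 121 117
 112 103  95  82  72]
[ 82 103 125 151 165 171 166 156 146 135 129 126 127 127 126 124 120 115
 111 103  95  81  71]
```

View pics/s5.png

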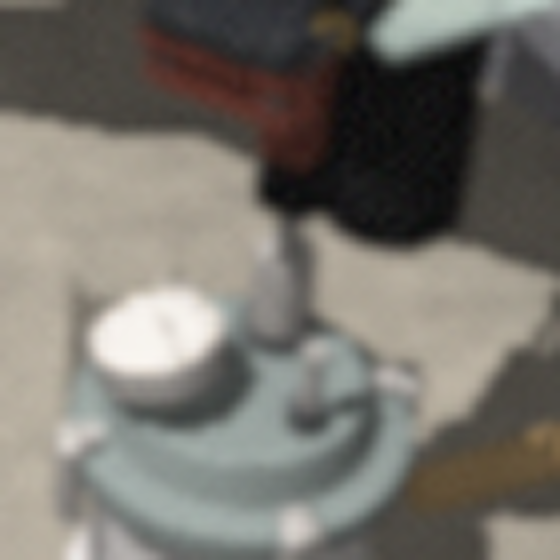

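Emit:
{"op": "arm_command", "data": {"commands": [[[0,0,0,0,0,-3,-1],[0,0,0,0,0,-6,-1],[0,0,0,0,0,-9,-1],[0,0,0,0,0,-10,-1],[0,0,0,0,0,-10,-1],[0,0,0,0,0,-10,-1]]]}}

```text
time: 9.9
tcp_pos: [0.5388, 0.1855, 0.3739]
tcp_rot: [0.001, 0.823, -0.568, -0.001]
wrist_force: [-0.2, -0.0, -0.8]
width: 0.006
```

```bash
python3 - <<'E'
from h import *
crop("scene",(320,100,420,220),5,"pics/s6.png")
s=arm.state();print(s['time'],s['tcp_pos'],s['wrist_force'])
print((proj("scene",np.array([.539,.1864,.24]))-[320,100])*5,(proj("scene",np.array([.591,.1562,.1915]))-[320,100])*5)
E
```

```text
9.95 [0.53863224 0.18542742 0.37368348] [ 0.64360306 -0.38356515  0.09023034]
[231.3108604  308.34110064] [242.42129141 418.89077962]
```

View pics/s6.png

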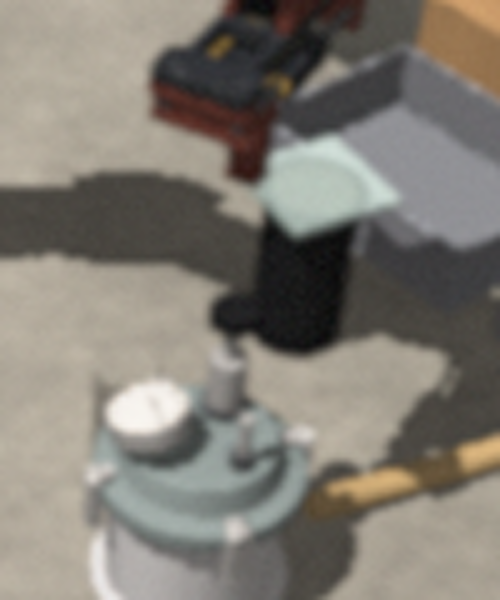

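The knob is up at (234,312) and the pin is at full height, with its head at about (247,417), close to the predicted (242,419). The gripper is clear and the other objects look unmoved.

```bash
python3 -c "
from rig import arm
print(arm.hand_in())"
```

```text
the job is handed in; nothing more can be done
None
```

I pumped the air meter with five full strokes of the shut fingertips, and the indicator pin now appears to stand fully out. I then lifted the gripper about 10 cm clear of the knob and handed the job in at about 10 s.

- **Strokes:** Each press reached the bottom stop, with the knob about 25 mm down and 31–43 N vertical force at the wrist. After each one the tool lifted clear of the knob and the wrist force fell to about zero.
- **Pin:** In the scene camera its head rose in steps and then barely moved on the fifth stroke, which suggests it had reached its stop. Its head shows within about 1 pixel of where a head 191.5 mm up should appear. That camera cannot settle the last half millimetre.
- **Knob and surroundings:** The last picture shows the knob up and the gripper clear. The mallet end and capped mould visible in that crop look unmoved. I did not take a final full-bench picture, so I have not checked the other objects or the bleed button, but the tool only went near the knob.

No check failed or disagreed.

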